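# Show the label of the green slate sample

### The job

The carver, looking down over the bench, wants to read the label of the green slate sample, which stands on its edge in the wooden rack; its label is on one face only, on the frosted end that the small corner notch marks (with the notch at your upper right, you are looking at the label). Draw the green tablet out of the rack by its plain end, keeping your fingers off the frosted end, and tip it back so that the labelled face looks up, at least halfway from upright to flat, with the label held over the black rubber carving pad a hand's breadth or more above it. Finish while still holding it there, steady and touching nothing else; leave the other two tablets, the mallet and the blower where they are.

Things in the scene. Friction and masses are not known exactly. Their poses are not given: they have to be found in the camera images.
- tablet_green: The sample to show: green slate, 140 mm long, 70 high, 12 thick, about 0.35 kg, standing on a long edge in any one of the rack's grooves. Origin: middle of that lower edge; x along the length to the PLAIN end, y through the thickness, out of the LABELLED face, z up the height. Plain end: x -25 to +70 mm. Frosted end, not to be touched on either face: x -70 to -25 mm.
- green_label (a point): Middle of the label: at x -47.5, y +6, z 30 mm in the green tablet's frame, axes as the tablet's. Only the +y face of the frosted end has the pale frosted field (45 mm wide) with its blue-edged paper label; its back is plain green stone.
- green_notch (a point): Middle of the square notch, 15 x 15 mm, sawn (pale cut faces) right through the upper corner of the green tablet's frosted end (x -70 to -55, z 55 to 70 mm; this point: x -62.5, y 0, z 62.5 mm in its frame). Seen at upper right, the labelled face is towards you; at upper left, its back.
- rack: Fixed hardwood rack, 110 mm (x) by 190 mm (y), 30 mm high, at any yaw; origin: centre of its underside. Three open-ended grooves along x at y -60, 0, +60 mm, 14.5 mm wide, floors 10 mm above the bench: a tablet's top edge is 80 mm above the bench, 50 mm of it clear of the groove; neighbouring tablets are 48 mm apart, face to face. A tablet lifts straight up; nothing locks it.
- pad: Fixed black rubber carving pad, flat on the bench, 160 mm (x) by 220 mm (y), 6 mm thick. Origin: centre of its underside.
- tablet_red: Bystander: dark red tablet of the same shape and frame (orange-edged label), in another groove of the rack.
- tablet_black: Bystander: black tablet of the same shape and frame (yellow-edged label), in another groove of the rack.
- mallet: Bystander: black wooden beater lying on the bench, head 200 x 42 x 42 mm, round handle 26 mm thick and 120 mm long towards -x; origin under it, 160 mm from the handle's end.
- blower: Bystander: blue rubber dust blower standing upright on the bench, 62 mm across, 115 mm high. Origin: centre of its underside.

How it is judged:
By the outcome, as a careful person would: the job done as asked, in the order asked, and still so for the second after the job is handed in, while the arm keeps its last pose, push and grip.
It also fails if it takes over 32 s, if anything falls off the work surface, if the arm or the gripper's body presses on something with over 40 N, if the wrist force passes 120 N, or if a joint passes its speed limit or range.

### The arm

A 6-joint arm with a two-finger parallel gripper is mounted at the origin on the work surface. World frame = base frame: x ahead of the robot, y to its left, z up, the work surface at z = 0. Lengths are in m, angles in rad, forces in N, time in s.
With the tool pointing down it reaches from about 0.35 to 0.85 m from the base axis. Payload 8.1 kg.
Tool frame: the origin (TCP) lies midway between the tips of the shut fingers; the grasp point (between the pads) lies 19 mm behind it; x points along the fingers, y is the direction in which the jaws open and shut, and the axes are right-handed (so a half turn about x gives the same grasp; the last joint's range is limited). The gripper opens to 93 mm and grips with 3 to 60 N. Pads are 15 mm wide; open, the fingers measure 128 mm over their backs; the gripper's body (75 mm by 188 mm) begins 65 mm behind the grasp point.
Start: joints at [-1.266, 0.13, 1.488, -0, 1.523, -0.085], TCP at [0.228, -0.555, 0.219] pointing down, gripper open.
Joint ranges: [-2.96, 2.96], [-0.89, 2.26], [0.02, 2.5], [-1.34, 4.48], [0, 2.73], [-2.66, 2.66]. Speed limits (rad/s): [2.39, 2.39, 2.79, 3.14, 3.14, 3.14].

### API

Orientations are given as a unit quaternion [x, y, z, w].
In Python, from rig import telemetry, vision, ctrl gives the robot as it stands.
- The arm moves only by the tool play_rows, never from a script. Its arguments are lists of equal length, an entry for each row: "grip": the finger opening in m, from 0 to 0.093; "offset": the shift along the tool's x, y, z in m, a list of three; "yaw": the turn about the tool's x in rad. In form: {"grip": [grip, ...], "offset": [[tx, ty, tz], ...], "yaw": [yaw, ...]}. A call has 1 to 10 rows; each row is the pose to reach, as a shift and turn from the pose measured when the call began, along the tool's axes at that moment; what a row does not reach only later rows make up. A row lasts 1/10 s, in which the tool goes at most 50 mm and 8.59 degrees, less where a joint would pass 70% of its speed; a pose out of reach is approached as far as the arm can. A call with a gripper value outside its range is refused whole. The fingers move at their own pace and stop on an object; the grip force is fixed at half the most. Time passes only in rows, so rows that repeat a pose let the fingers close. It gives the time, the measured TCP pose, the force and the opening at its end, in the units of the state.
- telemetry.state(): the state, without advancing time (a new reading comes with each control period).
- vision.capture(name): name is "side" or "top"; returns the picture (400x640x3 uint8, red, green, blue); there is no depth.
- vision.camera_params(name): a dict with "camera_matrix" (3x3 intrinsics, pixels), "k1" (the pictures are not rectified: a ray, as slopes to the right and down, at radius r is drawn at 1 + k1 r^2 times it, then the intrinsics apply), "eye" and "rotation" of the camera in the world. Camera axes: x right, y down, z forward; pixel columns grow to the right and rows downward; lengths in m; the calibration is good to about 2 mm. A picture is of the moment at which its call begins. camera_params takes no time and is no camera call.
- ctrl.close_job(): hands the job in, once; it reports no verdict.
The state is a dict: "time": time; "joint_pos": joint angles; "dq": joint speeds; "effort": joint torques, N m; "eef_pos": TCP position; "ee_rot": TCP orientation; "force": force on the tool from outside, world axes, zero at the start; "moment": the same for the moment, N m; "gripper_width": opening from 0.0 (shut) to 1.0 (fully open).
Only numpy, scipy, OpenCV 4.12 (cv2) and the standard library are available. Lean on these libraries where they do the work, as an engineer would, in place of code of your own. Each camera call takes 0.05 s, during which the arm holds its last target. There are 200 camera calls.

## Working session

There is one attempt and no reset: what is moved stays moved. The work goes in short steps, Python scripts to look and compute and a tool call to move; the robot and the scene stay as the last step left them, time stands still between calls to the robot, and variables do not carry over. Pictures are saved under pics/ and viewed, about 8 in all and at most 12, crops included, and the job is handed in when it is done.

Besides the shell and the picture viewer there is one more tool, called after ">>>" as a command line: name --pt "numbers of a row" for each row, then --argument value for the rest. play_rows: Moves the arm, as the interface text tells. Its arguments: {"type":"object","properties":{"grip":{"type":"array"},"offset":{"type":"array"},"yaw":{"type":"array"}},"required":["grip","offset","yaw"]}

```bash
mkdir -p pics; ls
python3 - <<'E'
from rig import telemetry, vision, ctrl
import cv2,json
for n in("side","top"):
    im=vision.capture(n); cv2.imwrite(f"pics/{n}0.png",im[:,:,::-1])
    p=vision.camera_params(n); print(n,p)
print(telemetry.state())
E
```

```text
pics
side {'camera_matrix': array([[362.35545219,   0.        , 321.6920182 ],
       [  0.        , 362.35545219, 197.69430396],
       [  0.        ,   0.        ,   1.        ]]), 'k1': -0.06919572683200771, 'eye': array([ 0.3712463 , -0.55265481,  0.59142681]), 'rotation': array([ 0.89817682, -0.18205579,  0.07773106, -0.3925455 ])}
top {'camera_matrix': array([[444.36339383,   0.        , 321.91551055],
       [  0.        , 444.36339383, 200.94814643],
       [  0.        ,   0.        ,   1.        ]]), 'k1': -0.09639710053922165, 'eye': array([ 0.55029725, -0.01928605,  1.01293476]), 'rotation': array([ 0.70716503, -0.706553  ,  0.02642732, -0.00143723])}
{'time': 0.1, 'joint_pos': array([-1.26639741e+00,  1.31093653e-01,  1.48917010e+00, -5.98015830e-06,
        1.52302543e+00, -8.54294553e-02]), 'dq': array([-0.00034499, -0.00216926, -0.00189741, -0.00034217,  0.00133977,
       -0.00130189]), 'effort': array([ 8.43794023e-04, -5.61340857e+01, -4.93094230e+01,  7.69077614e-02,
        2.91172072e-02, -6.30232421e-05]), 'eef_pos': array([ 0.22786215, -0.55448113,  0.21768773]), 'ee_rot': array([-0.69364931, -0.13755014,  0.69378458, -0.13635816]), 'force': array([ 1.04877418, -0.00122741, -0.02820708]), 'moment': array([ 0.02079939,  0.01159381, -0.02902515]), 'gripper_width': 1.002681895599739}
```

View pics/top0.png

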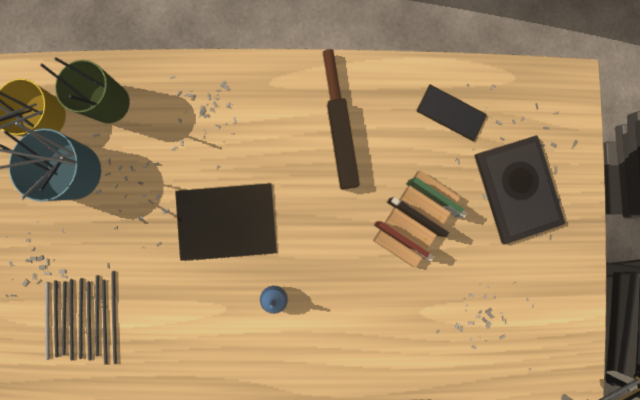

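View pics/side0.png

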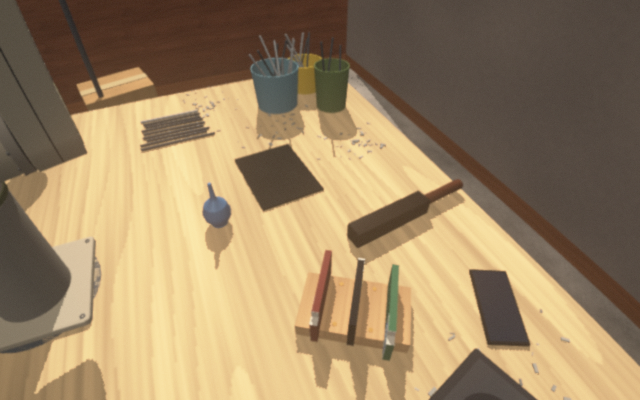

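The top view shows the rack near (420,220), with green in its far groove (437,196), black in the middle and red nearest. The pad candidates are the black rectangle at (227,221) and the grey slab at (520,190). I'll zoom in for the notch and measure the slabs.

```bash
cat > h.py <<'E'
import numpy as np,cv2
from rig import telemetry,vision,ctrl
from scipy.spatial.transform import Rotation as R
P={n:vision.camera_params(n) for n in("side","top")}
def D(p): return np.array([p["k1"],0,0,0,0.])
def ray(n,uv):
    p=P[n]; u=cv2.undistortPoints(np.array(uv,float).reshape(-1,1,2),p["camera_matrix"],D(p)).reshape(-1,2)
    return R.from_quat(p["rotation"]).apply(np.c_[u,np.ones(len(u))])
def onz(n,uv,z):
    d=ray(n,uv); e=P[n]["eye"]; return e+d*((z-e[2])/d[:,2])[:,None]
def proj(n,X):
    p=P[n]; Rm=R.from_quat(p["rotation"]).inv().as_matrix()
    return cv2.projectPoints(np.atleast_2d(X).astype(float),Rm,-Rm@p["eye"],p["camera_matrix"],D(p))[0].reshape(-1,2)
def tcp():
    s=telemetry.state(); return s,np.array(s["eef_pos"]),R.from_quat(s["ee_rot"])
E
python3 - <<'E'
from h import *
t=cv2.imread("pics/top0.png"); s=cv2.imread("pics/side0.png")
print("axes ahead check", proj("top",[[.5,0,0],[.6,0,0],[.5,.1,0]]))
for nm,c in [("A",[(177,191),(271,184),(277,251),(181,260)]),("B",[(475,154),(537,137),(566,224),(502,243)])]:
    X=onz("top",c,.006); print(nm,X.round(3).tolist(),[np.linalg.norm(X[i]-X[(i+1)%4]).round(3) for i in range(4)])
h=cv2.cvtColor(t,cv2.COLOR_BGR2HSV)
m=cv2.inRange(h,(45,60,30),(95,255,200)); m[:,:380]=0
print("green top minrect",cv2.minAreaRect(cv2.findNonZero(m)))
a=cv2.resize(t[160:275,365:480],(560,560),interpolation=cv2.INTER_CUBIC)[:,:400]
a=cv2.resize(t[160:275,365:480],(400,400),interpolation=cv2.INTER_CUBIC)
b=cv2.resize(s[240:365,285:420],(400,370),interpolation=cv2.INTER_CUBIC)
o=np.zeros((400,800,3),np.uint8);o[:,:400]=a;o[:370,400:]=b
cv2.imwrite("pics/crop1.png",np.clip(o*1.5,0,255).astype(np.uint8))
E
```

```text
axes ahead check [[297.67787054 240.59851411]
 [297.76115911 196.64632434]
 [253.60345669 240.58901166]]
A [[0.612, 0.274, 0.006], [0.628, 0.061, 0.006], [0.477, 0.046, 0.006], [0.456, 0.264, 0.006]] [np.float64(0.214), np.float64(0.152), np.float64(0.218), np.float64(0.156)]
B [[0.7, -0.413, 0.006], [0.743, -0.568, 0.006], [0.536, -0.637, 0.006], [0.492, -0.476, 0.006]] [np.float64(0.161), np.float64(0.219), np.float64(0.168), np.float64(0.217)]
green top minrect ((436.41290283203125, 194.12387084960938), (60.53920364379883, 7.178286075592041), 30.73548698425293)
```

View pics/crop1.png

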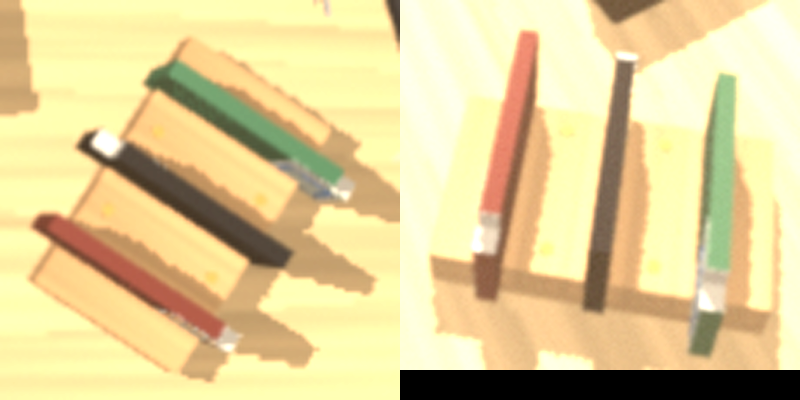

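The pale label side and notch show that green's labelled face points towards the robot and the black tablet. The notch end is at lower right in the top view, and the plain end is at upper left. I'll now fix the numbers and check which slab is the pad.

Run:
```python
from h import *
t=cv2.imread("pics/top0.png"); s=cv2.imread("pics/side0.png")
v=t.max(2)
for nm,(x0,y0,x1,y1) in {"A":(165,170,290,275),"B":(460,125,585,255),"C":(405,75,500,150)}.items():
    m=np.zeros_like(v); sub=v[y0:y1,x0:x1]; m[y0:y1,x0:x1]=(sub<95)*255
    m=cv2.morphologyEx(m,cv2.MORPH_OPEN,np.ones((3,3)))
    c=max(cv2.findContours(m,0,2)[0],key=cv2.contourArea); r=cv2.minAreaRect(c)
    X=onz("top",cv2.boxPoints(r),.006)
    print(nm,X[:,:2].round(3).tolist(),"mid",X.mean(0).round(3),[np.linalg.norm(X[i]-X[(i+1)%4]).round(3) for i in range(2)],"col",np.median(t[m>0],axis=0))
pe=onz("top",[(415,180.7)],.08)[0]; fe=onz("top",[(466.2,214.6)],.065)[0]
d=(pe-fe)[:2]; print("plain",pe,"frost",fe,"len",np.linalg.norm(d),"dir",d/np.linalg.norm(d),"mid",(pe+fe)/2)
# side picks: plain end top, (727,75),  crop scale 400/135
q=onz("side",[(285+727/2.963-400/2.963,240+75/2.96)],.08); print("side plain",q)
q=onz("side",[(285+(708-400)/2.963,240+300/2.96)],.065); print("side frost",q)
rc=onz("top",[(365+x/3.478,160+y/3.478) for x,y in[(188,38),(330,140),(180,373),(32,278)]],.03); print("rack",rc.round(3).tolist(),rc.mean(0))
print("blower",onz("top",[(273,299)],.1),"mallet",onz("top",[(328,101),(346,99),(341,189),(358,186),(325,50)],.042)[:,:2].round(3).tolist())
st,p,r=tcp(); print("tool axes cols",r.as_matrix().round(3).tolist())
o=np.zeros((400,800,3),np.uint8)
o[:,:400]=cv2.resize(t[120:260,450:590],(400,400),interpolation=2); o[:200,400:]=cv2.resize(s[340:400,420:540],(400,200),interpolation=2)
o[200:,400:]=cv2.resize(s[135:215,225:385],(400,200),interpolation=2)
cv2.imwrite("pics/crop2.png",np.clip(o*1.8,0,255).astype(np.uint8))
```

```text
A [[0.614, 0.279], [0.63, 0.06], [0.473, 0.048], [0.456, 0.266]] mid [0.543 0.163 0.006] [np.float64(0.219), np.float64(0.158)] col [34. 42. 48.]
B [[0.699, -0.41], [0.751, -0.572], [0.536, -0.64], [0.489, -0.476]] mid [ 0.619 -0.524  0.006] [np.float64(0.17), np.float64(0.225)] col [52. 58. 64.]
C [[0.801, -0.273], [0.865, -0.307], [0.794, -0.446], [0.731, -0.41]] mid [ 0.798 -0.359  0.006] [np.float64(0.072), np.float64(0.155)] col [52. 53. 56.]
plain [ 0.6306185  -0.25081109  0.08      ] frost [ 0.5583932  -0.36776614  0.065     ] len 0.13745899782274948 dir [0.52543161 0.85083584] mid [ 0.59450585 -0.30928862  0.0725    ]
side plain [[ 0.63445281 -0.25248973  0.08      ]]
side frost [[ 0.55968962 -0.36241165  0.065     ]]
rack [[0.657, -0.273, 0.03], [0.591, -0.366, 0.03], [0.441, -0.266, 0.03], [0.503, -0.17, 0.03]] [ 0.54800159 -0.26882293  0.03      ]
blower [[0.38562028 0.0484303  0.1       ]] mallet [[0.811, -0.067], [0.816, -0.107], [0.615, -0.096], [0.622, -0.133], [0.928, -0.06]]
tool axes cols [[-0.001, 0.38, -0.925], [0.002, -0.925, -0.38], [-1.0, -0.002, -0.0]]
```

View pics/crop2.png

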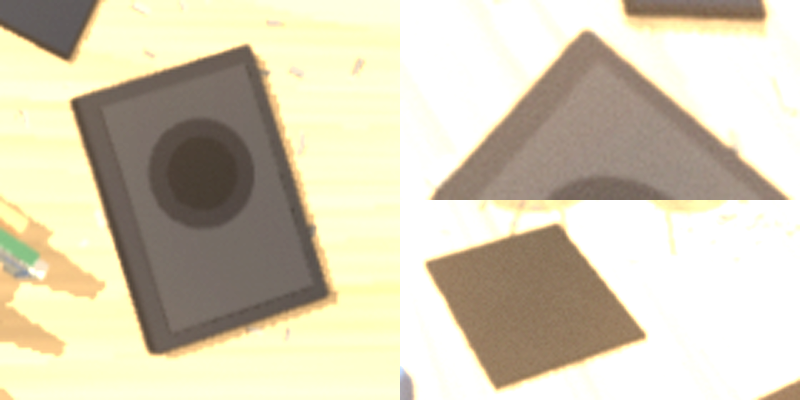

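The pad is A: a flat plain black rectangle, 219 x 158 mm, centred at (0.543, 0.163). B is an inkstone. The tool can only turn about its own axis, so the plan has four steps:
1. Lift the tablet out of the rack.
2. Stand it on the pad.
3. Tip it over gently, label up, between the fingers.
4. Re-grip it across its long edges near the middle and lift.

First I'll move above the green tablet.

>>> play_rows --grip '[0.045, 0.045, 0.045, 0.045, 0.045, 0.045, 0.045, 0.045, 0.045, 0.045]' --pt "0 -0.01 -0.045" --pt "0 -0.02 -0.09" --pt "0 -0.03 -0.135" --pt "0 -0.04 -0.18" --pt "0.005 -0.05 -0.225" --pt "0.01 -0.06 -0.27" --pt "0.02 -0.07 -0.315" --pt "0.03 -0.08 -0.36" --pt "0.04 -0.09 -0.405" --pt "0.05 -0.094 -0.442" --yaw '[-0.06, -0.12, -0.18, -0.24, -0.3, -0.36, -0.42, -0.48, -0.54, -0.605]'

```text
time: 1.1
eef_pos: [0.6025, -0.2971, 0.1669]
ee_rot: [0.621, 0.339, -0.621, 0.338]
force: [-0.1, 0.6, 0.7]
gripper_width: 0.486
```

Run:
```python
from h import *
st,p,r=tcp(); print(st["time"],p,r.as_matrix().round(3).tolist(),st["joint_pos"].round(2),st["force"].round(2))
im=vision.capture("side")[:,:,::-1].copy(); t=vision.capture("top")[:,:,::-1].copy()
o=np.zeros((400,800,3),np.uint8);o[:,:400]=cv2.resize(im[200:370,260:430],(400,400),interpolation=2);o[:,400:]=cv2.resize(t[130:270,360:500],(400,400),interpolation=2)
cv2.imwrite("pics/c3.png",np.clip(o*1.4,0,255).astype(np.uint8))
```

```text
1.1 [ 0.60252063 -0.29708998  0.16693581] [[-0.001, 0.841, -0.542], [0.002, -0.542, -0.841], [-1.0, -0.002, -0.001]] [-0.54  0.35  1.33  0.    1.47  0.04] [-0.08  0.58  0.68]
```

View pics/c3.png

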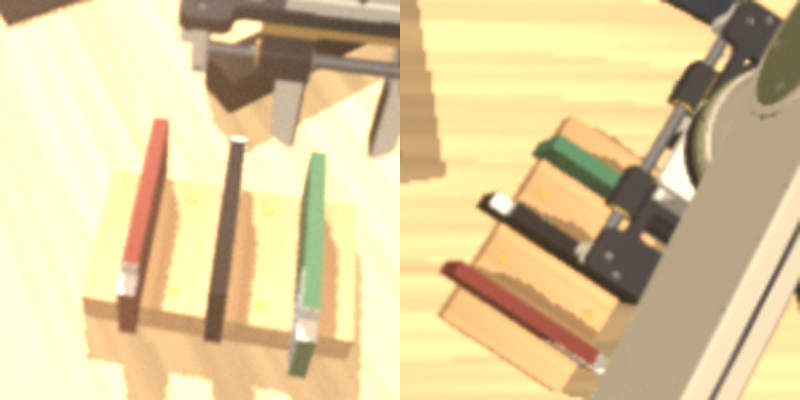

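The side view shows the fingers above the green tablet and straddling its plane. I'll descend and grip.

>>> play_rows --grip '[0.045, 0.045, 0.045, 0.045, 0.045, 0.0, 0.0, 0.0, 0.0, 0.0]' --pt "0.03 0 0.002" --pt "0.06 0 0.004" --pt "0.09 0 0.004" --pt "0.125 0 0.004" --pt "0.125 0 0.004" --pt "0.125 0 0.004" --pt "0.125 0 0.004" --pt "0.125 0 0.004" --pt "0.125 0 0.004" --pt "0.125 0 0.004" --yaw '[0, 0, 0, 0, 0, 0, 0, 0, 0, 0]'

```text
time: 2.2
eef_pos: [0.6024, -0.2991, 0.0411]
ee_rot: [0.621, 0.34, -0.62, 0.339]
force: [5.1, -2.9, -3.2]
gripper_width: 0.126
```

>>> play_rows --grip '[0, 0, 0, 0, 0, 0, 0, 0]' --pt "-0.01 0 0" --pt "-0.03 0 0" --pt "-0.05 0 0" --pt "-0.08 0 0" --pt "-0.11 0 0" --pt "-0.14 0 0" --pt "-0.17 0 0" --pt "-0.17 0 0" --yaw '[0, 0, 0, 0, 0, 0, 0, 0]'

```text
time: 3.0
eef_pos: [0.6044, -0.3007, 0.2169]
ee_rot: [0.623, 0.337, -0.618, 0.342]
force: [1.1, -1.4, -2.4]
gripper_width: 0.128
```

Run:
```python
from h import *
st,p,r=tcp(); print(st["time"],p,st["joint_pos"].round(2),st["force"].round(2),st["moment"].round(2))
im=vision.capture("side")[:,:,::-1].copy()
cv2.imwrite("pics/c4.png",np.clip(im[100:380,180:560]*1.4,0,255).astype(np.uint8))
```

```text
3.0 [ 0.60438702 -0.30070721  0.21693112] [-0.54  0.33  1.27  0.    1.54  0.03] [ 1.1  -1.35 -2.36] [-0.09 -0.13 -0.04]
```

View pics/c4.png

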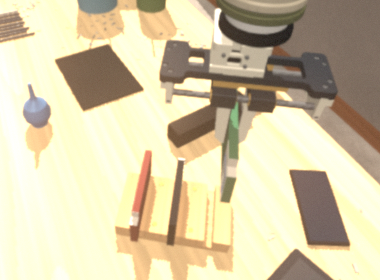

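The tablet is held level and the neighbours are undisturbed. I'll carry it over the pad and turn it so that its length lies along the pad's length.

>>> play_rows --grip '[0, 0, 0, 0, 0, 0, 0, 0, 0, 0]' --pt "0 -0.01 -0.01" --pt "0 -0.03 -0.031" --pt "0 -0.056 -0.058" --pt "0 -0.082 -0.084" --pt "0 -0.11 -0.113" --pt "0 -0.136 -0.14" --pt "0 -0.162 -0.167" --pt "0 -0.19 -0.196" --pt "0 -0.216 -0.222" --pt "0 -0.24 -0.247" --yaw '[-0.05, -0.12, -0.18, -0.25, -0.32, -0.39, -0.46, -0.53, -0.59, -0.65]'

```text
time: 4.05
eef_pos: [0.5323, 0.0389, 0.2099]
ee_rot: [0.479, 0.52, -0.479, 0.521]
force: [0.3, 0.0, -3.1]
gripper_width: 0.127
```

```bash
cat > d.py <<'E'
import sys
from h import *
st,p,r=tcp(); g=np.array([float(a) for a in sys.argv[1:4]]); M=r.as_matrix()
print(st["time"],p.round(4),"tooly",M[:,1].round(3),"toolz",M[:,2].round(3),"F",st["force"].round(1),"w",st["gripper_width"]*93,"q",st["joint_pos"].round(2))
print("offset",(M.T@(g-p)).round(4))
E
python3 d.py .508 .172 .15
```

```text
4.05 [0.5323 0.0389 0.2099] tooly [0.997 0.083 0.001] toolz [ 0.083 -0.997  0.   ] F [ 0.3  0.  -3.1] w 11.857425438639732 q [-0.02 -0.05  1.69 -0.    1.5  -0.11]
offset [ 0.0598 -0.0132 -0.1347]
```

>>> play_rows --grip '[0, 0, 0, 0, 0, 0, 0, 0, 0, 0]' --pt "0 -0.003 -0.03" --pt "0 -0.006 -0.06" --pt "0.01 -0.01 -0.09" --pt "0.03 -0.013 -0.12" --pt "0.06 -0.013 -0.135" --pt "0.09 -0.013 -0.135" --pt "0.12 -0.013 -0.135" --pt "0.14 -0.013 -0.135" --pt "0.155 -0.013 -0.135" --pt "0.155 -0.013 -0.135" --yaw '[0, 0, 0, 0, 0, 0, 0, 0, 0, 0]'

```text
time: 5.05
eef_pos: [0.5048, 0.1716, 0.0505]
ee_rot: [0.477, 0.522, -0.481, 0.519]
force: [0.1, 0.6, -5.0]
gripper_width: 0.127
```

```bash
python3 d.py .508 .172 .037
python3 - <<'E'
from h import *
a=vision.capture("side")[:,:,::-1]; cv2.imwrite("pics/c5.png",np.clip(cv2.resize(a[80:240,150:410],(780,480),interpolation=2)*1.5,0,255).astype(np.uint8))
E
```

```text
5.05 [0.5048 0.1716 0.0505] tooly [ 0.997  0.083 -0.006] toolz [ 0.083 -0.997  0.001] F [ 0.1  0.6 -5. ] w 11.828054202362834 q [ 0.23  0.11  1.83 -0.    1.21  0.15]
offset [ 0.0135  0.0033 -0.0002]
```

View pics/c5.png

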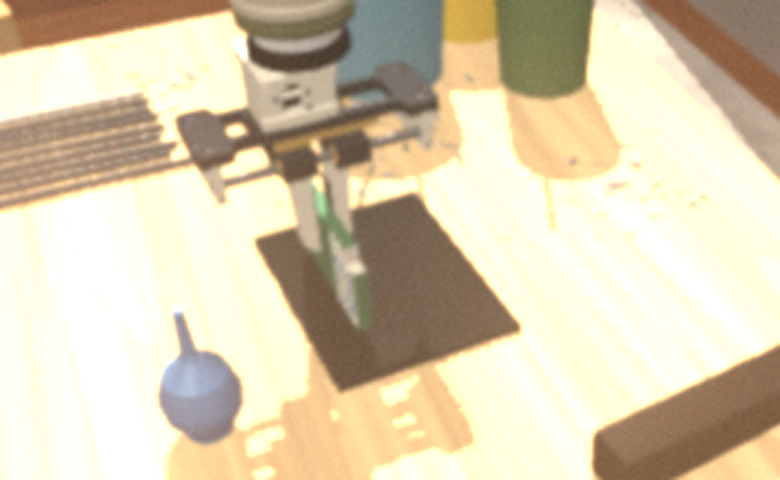

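The tablet is upright just above the pad, with the label side towards the blower and robot. I'll set it down gently.

>>> play_rows --grip '[0, 0, 0, 0, 0]' --pt "0.004 0.003 0" --pt "0.008 0.003 0" --pt "0.011 0.003 0" --pt "0.013 0.003 0" --pt "0.013 0.003 0" --yaw '[0, 0, 0, 0, 0]'

```text
time: 5.6
eef_pos: [0.5093, 0.1721, 0.0396]
ee_rot: [0.478, 0.521, -0.48, 0.52]
force: [0.0, 0.0, -3.9]
gripper_width: 0.124
```

>>> play_rows --grip '[0, 0, 0]' --pt "0.003 0 0" --pt "0.004 0 0" --pt "0.004 0 0" --yaw '[0, 0, 0]'

```text
time: 5.9
eef_pos: [0.51, 0.1722, 0.037]
ee_rot: [0.478, 0.521, -0.479, 0.52]
force: [-3.4, -1.3, 5.8]
gripper_width: 0.129
```

Pad contact is confirmed at +5.8 N. I'll open a little, rise 8 mm, then nudge the top over with the finger on the label side, so the tablet leans on the other finger.

>>> play_rows --grip '[0.035, 0.035, 0.035, 0.035, 0.035, 0.035, 0.035]' --pt "0 0 0" --pt "0 0 0" --pt "0 0 0" --pt "-0.004 0 0" --pt "-0.008 0 0" --pt "-0.008 0.004 0" --pt "-0.008 0.008 0" --yaw '[0, 0, 0, 0, 0, 0, 0]'

```text
time: 6.6
eef_pos: [0.5187, 0.173, 0.0454]
ee_rot: [0.478, 0.521, -0.479, 0.52]
force: [-0.1, 0.3, -0.1]
gripper_width: 0.374
```

>>> play_rows --grip '[0.035, 0.035, 0.035, 0.035, 0.035, 0.035, 0.035, 0.035, 0.035]' --pt "0 0.003 0" --pt "0 0.005 0" --pt "0 0.007 0" --pt "0 0.009 0" --pt "0 0.011 0" --pt "0 0.013 0" --pt "0 0.016 0" --pt "0 0.016 0" --pt "0 0.016 0" --yaw '[0, 0, 0, 0, 0, 0, 0, 0, 0]'

```text
time: 7.5
eef_pos: [0.5349, 0.1744, 0.0455]
ee_rot: [0.478, 0.52, -0.479, 0.52]
force: [1.9, -0.2, 0.3]
gripper_width: 0.379
```

```bash
python3 d.py .508 .172 .037
python3 - <<'E'
from h import *
a=vision.capture("side")[:,:,::-1]; cv2.imwrite("pics/c6.png",np.clip(cv2.resize(a[120:220,210:360],(750,500),interpolation=2)*1.5,0,255).astype(np.uint8))
E
```

```text
7.5 [0.5349 0.1744 0.0455] tooly [ 0.997  0.083 -0.001] toolz [ 0.083 -0.997  0.   ] F [ 1.9 -0.2  0.3] w 35.2041672825316 q [ 0.22  0.18  1.76 -0.    1.2   0.14]
offset [ 0.0085 -0.027   0.0001]
```

View pics/c6.png

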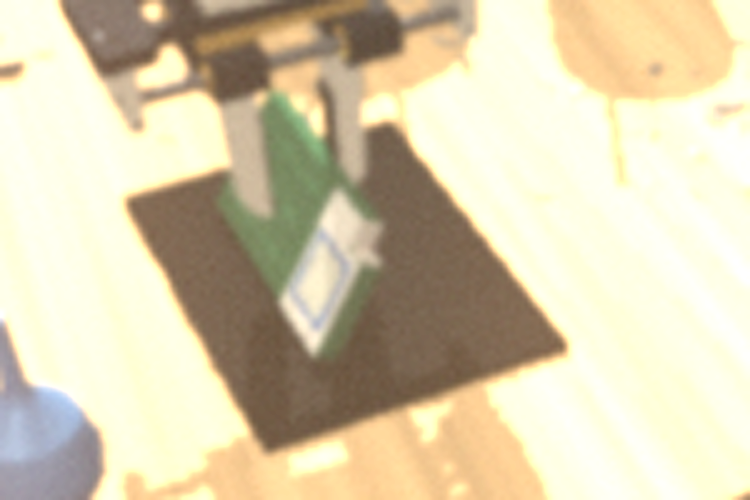

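The tablet leans against the far finger, label face up and to the front. I'll open the fingers and lower so the tablet comes down gently.

>>> play_rows --grip '[0.045, 0.055, 0.065, 0.075, 0.085, 0.093, 0.093, 0.093, 0.093, 0.093]' --pt "0 0 0" --pt "0 0 0" --pt "0.004 0 0" --pt "0.008 0 0" --pt "0.012 0 0" --pt "0.018 0.002 0" --pt "0.024 0.004 0" --pt "0.03 0.007 0" --pt "0.03 0.01 0" --pt "0.03 0.012 0" --yaw '[0, 0, 0, 0, 0, 0, 0, 0, 0, 0]'

```text
time: 8.55
eef_pos: [0.5467, 0.1753, 0.0151]
ee_rot: [0.478, 0.521, -0.479, 0.52]
force: [0.0, -0.9, -0.9]
gripper_width: 1.0
```

```bash
python3 d.py .543 .172 .012
python3 - <<'E'
from h import *
a=vision.capture("side")[:,:,::-1]; cv2.imwrite("pics/c7.png",np.clip(cv2.resize(a[120:220,210:360],(750,500),interpolation=2)*1.5,0,255).astype(np.uint8))
E
```

```text
8.55 [0.5467 0.1753 0.0151] tooly [ 0.997  0.083 -0.002] toolz [ 0.083 -0.997  0.001] F [ 0.  -0.9 -0.9] w 93.01093019261347 q [ 0.22  0.25  1.74 -0.    1.15  0.14]
offset [ 0.0031 -0.0039  0.003 ]
```

View pics/c7.png

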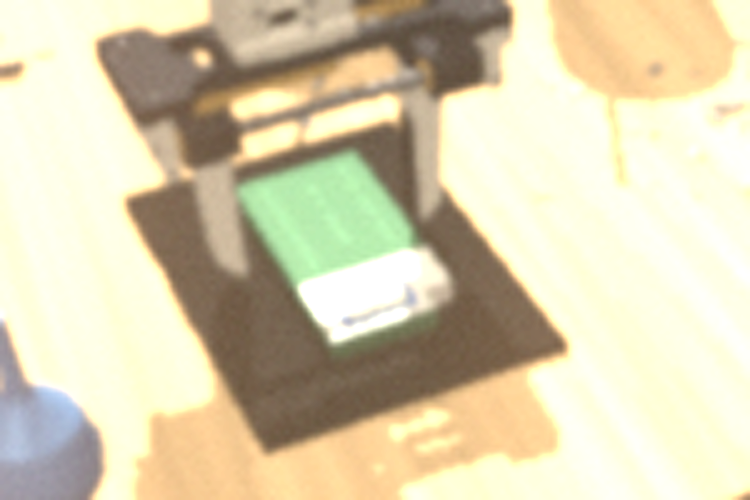

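The tablet lies flat on the pad, label up, between the open fingers. I'll check how far along the tablet the fingers sit.

Run:
```python
from h import *
px=[(238,186),(355,150),(300,283),(420,247),(328,336),(450,280)]
X=onz("side",[(210+x/5,120+y/5) for x,y in px],.018)
s,p,r=tcp(); M=r.as_matrix(); L=(X-p)@M
for q,l in zip(px,L): print(q,"tool y %.4f  toward frosted(z) %.4f"%(l[1],l[2]))
```

```text
(238, 186) tool y -0.0282  toward frosted(z) -0.0582
(355, 150) tool y 0.0396  toward frosted(z) -0.0592
(300, 283) tool y -0.0290  toward frosted(z) 0.0331
(420, 247) tool y 0.0358  toward frosted(z) 0.0349
(328, 336) tool y -0.0318  toward frosted(z) 0.0770
(450, 280) tool y 0.0381  toward frosted(z) 0.0660
```

The fingers sit at about x = +10 mm. I'll shift 6 mm towards the balance point, which leaves about 20 mm clear of the frosting, then lower 6 mm and close on the long edges.

>>> play_rows --grip '[0.093, 0.093, 0.093, 0.075, 0.06, 0.05, 0.05, 0.05, 0.05, 0.05]' --pt "0.002 0.002 0.003" --pt "0.005 0.004 0.006" --pt "0.006 0.004 0.006" --pt "0.006 0.004 0.006" --pt "0.006 0.004 0.006" --pt "0.006 0.004 0.006" --pt "0.006 0.004 0.006" --pt "0.006 0.004 0.006" --pt "0.006 0.004 0.006" --pt "0.006 0.004 0.006" --yaw '[0, 0, 0, 0, 0, 0, 0, 0, 0, 0]'

```text
time: 9.6
eef_pos: [0.5517, 0.1698, 0.0097]
ee_rot: [0.478, 0.52, -0.479, 0.52]
force: [0.1, 0.4, 0.8]
gripper_width: 0.75
```

>>> play_rows --grip '[0, 0, 0, 0, 0, 0, 0, 0, 0, 0]' --pt "0 0 0" --pt "-0.003 0 0" --pt "-0.008 0 0" --pt "-0.015 0 0" --pt "-0.024 0 0" --pt "-0.034 0 0" --pt "-0.044 0 0" --pt "-0.052 0 0" --pt "-0.055 0 0" --pt "-0.055 0 0" --yaw '[0, 0, 0, 0, 0, 0, 0, 0, 0, 0]'

```text
time: 10.6
eef_pos: [0.5523, 0.1699, 0.0655]
ee_rot: [0.479, 0.52, -0.479, 0.521]
force: [-0.8, 0.1, -4.3]
gripper_width: 0.746
```

```bash
python3 d.py .545 .2 .19
python3 - <<'E'
from h import *
a=vision.capture("side")[:,:,::-1]; cv2.imwrite("pics/c8.png",np.clip(cv2.resize(a[110:220,200:365],(750,500),interpolation=2)*1.3,0,255).astype(np.uint8))
E
```

```text
10.6 [0.5523 0.1699 0.0655] tooly [0.997 0.083 0.001] toolz [ 0.083 -0.997  0.   ] F [-0.8  0.1 -4.3] w 69.42015705266407 q [ 0.21  0.2   1.71 -0.    1.24  0.13]
offset [-0.1245 -0.0047 -0.0306]
```

View pics/c8.png

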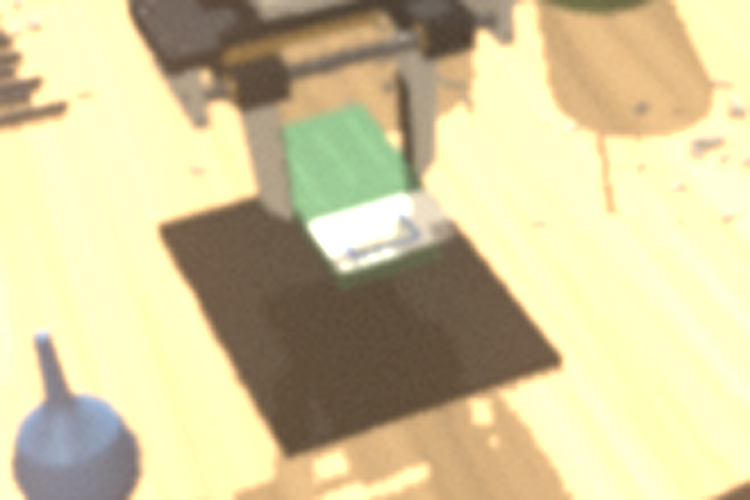

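The tablet is held flat and level, label up, with the fingers clear of the frosting. I'll raise it to its final height.

>>> play_rows --grip '[0, 0, 0, 0, 0, 0, 0, 0, 0, 0]' --pt "-0.006 0 0" --pt "-0.018 -0.001 -0.004" --pt "-0.034 -0.002 -0.008" --pt "-0.052 -0.003 -0.012" --pt "-0.07 -0.004 -0.017" --pt "-0.087 -0.005 -0.022" --pt "-0.1 -0.005 -0.026" --pt "-0.108 -0.005 -0.029" --pt "-0.112 -0.005 -0.03" --pt "-0.112 -0.005 -0.03" --yaw '[0, 0, 0, 0, 0, 0, 0, 0, 0, 0]'

```text
time: 11.65
eef_pos: [0.5445, 0.1995, 0.1772]
ee_rot: [0.479, 0.52, -0.479, 0.521]
force: [0.4, 0.1, -4.3]
gripper_width: 0.75
```

>>> play_rows --grip '[0, 0, 0, 0, 0]' --pt "0 0 0" --pt "0 0 0" --pt "0 0 0" --pt "0 0 0" --pt "0 0 0" --yaw '[0, 0, 0, 0, 0]'

```text
time: 12.15
eef_pos: [0.5444, 0.1994, 0.1769]
ee_rot: [0.479, 0.52, -0.479, 0.521]
force: [0.5, 0.7, -3.2]
gripper_width: 0.751
```

```bash
python3 d.py .545 .2 .19
python3 - <<'E'
from h import *
a=vision.capture("side")[:,:,::-1]; b=vision.capture("top")[:,:,::-1]
s,p,r=tcp(); M=r.as_matrix(); print("label~",p+M[:,2]*.052, "dq",np.abs(s["dq"]).max())
o=np.vstack([cv2.resize(a,(480,300)),cv2.resize(b,(480,300))]); cv2.imwrite("pics/c9.png",np.clip(o*1.3,0,255).astype(np.uint8))
E
```

```text
12.15 [0.5444 0.1994 0.1769] tooly [ 0.997  0.083 -0.   ] toolz [ 0.083 -0.997  0.   ] F [ 0.5  0.7 -3.2] w 69.84741880280858 q [ 0.26  0.1   1.6  -0.    1.44  0.18]
offset [-0.0131  0.0006 -0.0005]
label~ [0.54884802 0.14765271 0.17712889] dq 0.0012856421947897768
```

View pics/c9.png

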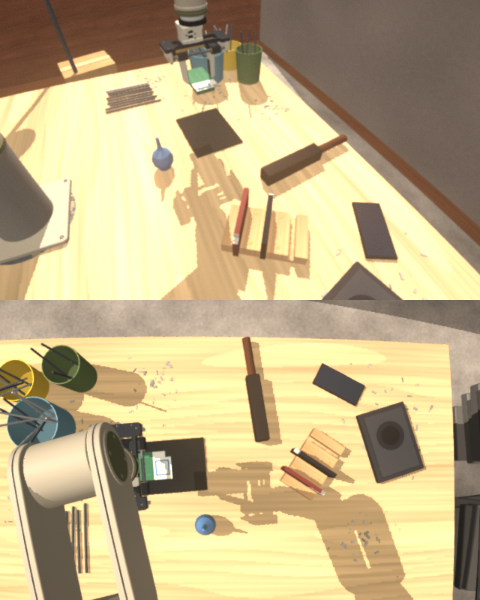

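Both views show the tablet held flat above the pad with its label readable from above. Everything else is in its place, and the arm is still.

```bash
python3 -c "
from rig import ctrl; print(ctrl.close_job())"
```

```text
the job is handed in; nothing more can be done
None
```

I handed the job in with the green tablet held flat above the black pad, label up. This was at about 12 s of the 32 s allowed.

**What I did:** The tool can only turn about its own axis, so I couldn't tip the tablet while holding it as I'd first gripped it.
1. I drew it out of the rack by its plain part.
2. I stood it on the pad, eased it over between the fingers until it lay label up, and gripped it again across its long edges.
3. I lifted it with the fingers at about x = +5 mm, roughly 20 mm clear of the frosted end. That figure comes from points picked in the side picture just before the last grip.

**Last checks:**
- **Label position:** it is at about (0.549, 0.148), over the pad, and about 0.16 m above it.
- **Grip:** the finger opening is 69.8 mm, which fits the tablet's 70 mm height.
- **Steadiness:** the joints are still and the wrist force of about -3.2 N is just the tablet's weight, so it is touching nothing else.
- **Other objects:** the final side and top pictures show the other two tablets, the mallet and the blower where they were. I judged that by eye and did not measure it.

No check failed or disagreed.

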